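Set the dish turntable to its working line

TASK

The culture dish on the turntable has to face the right way for the next streak: push the round plate round by its upright pegs with a fingertip, either way, until the arrow line on the plate lines up with the one long line that runs out onto the tab of the surrounding scale ring. Then take the hand away. Leave the dish untouched in its holder, and do not lift or move the cup or the film canister.

Things in the scene. Friction and masses are not known exactly. Their poses are not given: they have to be found in the camera images.
- turntable: low round turntable, 184 mm across, fixed to the bench. Origin: centre of its underside, on the bench; the turning axis is vertical through it. On it turns a grey plate, 140 mm across, top face at z = 30 mm, with four upright pegs (see dial) and, in the middle, a holder rim for the dish (71 mm outside diameter, top at z = 35 mm)
- scale_ring: white ring round the plate that does not turn: 143 mm inside and 184 mm outside diameter, top at z = 28 mm, black lines every 10 degrees (rather longer ones every 30), and at one place a 22 mm wide tab reaching 106 mm from the axis, with the long line. Origin: on the turning axis, at z = 20 mm; its x axis points along the long line
- index_mark (a point): outer tip of the black arrow line on the turning plate, 4 mm wide: on the plate's top edge, 70 mm from the turning axis; the line runs radially from it towards the middle. Moves with the plate
- target_line (a point): inner end of the one long black line (4 mm wide, radial) that runs the full width of the fixed scale ring and onto its tab; this point lies 70 mm from the turning axis at the height of the plate's top, where the arrow tip must come
- dial (a joint): angle of the plate, rad, growing counter-clockwise from above; its zero has no meaning. Turns both ways without a stop, with friction of about 2 N at a peg; stays where left. Pegs: dark steel, 12 mm diameter, z = 30 to 60 mm (18 mm wide foot up to z = 34), axes 58 mm from the turning axis at 45, 135, 225 and 315 degrees from the arrow line
- dish: flat clear culture dish with pale filling, 61 mm across, 15 mm high, standing loose inside the holder rim in the middle of the turntable, its top at z = 45 mm. Origin: centre of its underside. Not to be touched
- cup: bystander: white tapered cup, 63 mm across, 65 mm high, to the left of the turntable; origin at the centre of its underside
- canister: bystander: black film canister, 34 mm across, 50 mm high, to the right of the turntable; origin at the centre of its underside

How it is judged:
By the outcome, as a careful person would: the job done as asked, in the order asked, and still so for the second after the job is handed in, with the robot touching nothing.
It also fails if it takes over 72 s, if anything falls off the work surface, if the arm or the gripper's body presses on something with over 40 N, if the wrist force passes 120 N, or if a joint passes its speed limit or range.

ROBOT

A 7-joint arm with a two-finger parallel gripper is mounted at the origin on the work surface; the furniture and walls round the work are solid. World frame = base frame: x ahead of the robot, y to its left, z up, the work surface at z = 0. Lengths are in m, angles in rad, forces in N, time in s.
With the tool pointing down it reaches from about 0.4 to 0.9 m from the base axis. Payload 5.5 kg.
Tool frame: the origin (TCP) lies on the front face of the gripper's body, between the roots of the fingers; the fingertips stand 66 mm ahead of it and the grasp point (between the pads) lies 47 mm ahead of it; z points along the fingers, y is the direction in which the jaws open and shut (so a half turn about z gives the same grasp; the last joint's range is limited). The gripper opens to 92 mm and grips with 3 to 60 N. Pads are 19 mm wide; open, the fingers measure 130 mm over their backs; the gripper's body (75 mm by 190 mm) begins 47 mm behind the grasp point.
Start: joints at [1.607, 0.501, -0.427, 1.55, 0.221, 1.138, -0.21], TCP at [0.146, -0.633, 0.292] pointing down, gripper open.
Joint ranges: [-2.88, 2.88], [-0.31, 2.03], [-1.54, 1.56], [0.2, 2.42], [-1.41, 4.55], [0.19, 2.02], [-2.57, 2.57]. Speed limits (rad/s): [2.57, 2.57, 3.14, 3.14, 3.14, 3.14, 3.14].

INTERFACE

Orientations are given as a unit quaternion [w, x, y, z].
In Python, from plant import ctrl, imaging, models gives the robot as it stands.
- The arm moves only by the tool carry_out, never from a script. Its argument "deltas" is a list of rows, each a list of 4 numbers: the shift along the tool's x, y, z in mm, then the turn about the tool's z in degrees. In form: [[tx, ty, tz, yaw], ...]. A call has 1 to 8 rows; each row shifts and turns the commanded pose from where the row before left it, along the tool's axes as they then stand; what a row does not reach is not made up. A row lasts 1/10 s, in which the tool goes at most 50 mm and 8.59 degrees, less where a joint would pass 70% of its speed; a pose out of reach is approached as far as the arm can. A call is refused whole if a number of a shift passes 50 or a number of a turn 8.59, either way. A call with a gripper value outside its range is refused whole. "claw" is the finger opening in mm, from 0 to 91.8, set as the call begins (left out, the last holds). The fingers move at their own pace and stop on an object; the grip force is fixed at half the most. Time passes only in rows, so rows that do not move let the fingers close. It gives the time, the measured TCP pose, the force and the opening at its end, in the units of the state.
- ctrl.sense(): the state, without advancing time (a new reading comes with each control period).
- imaging.camera(name): name is "scene" or "side" or "wrist"; returns a dict with "pixels" (400x640x3 uint8, red, green, blue), "range_z" (400x640 float32, m along the optical axis (not along the pixel's ray), 0 where there is no reading), "K" (3x3 intrinsics, pixels), "pose" (4x4, takes a point from camera to world coordinates). Camera axes: x right, y up, looking along -z (the intrinsics and any distortion apply to the point x, -y, -z); pixel columns grow to the right and rows downward; lengths in m; the calibration is good to about 2 mm. A picture is of the moment at which its call begins.
- ctrl.hand_in(): hands the job in, once; it reports no verdict.
Trained networks look in the newest picture that a camera, given by its name, has taken for a name from the list of things; names that differ only in an ending like _2 or _b are one class to them, and where a whole thing is asked for, a point or a joint stands for the part that bears it (a point fixed in the world has none). Each returns a list of dicts, best first, with "p" (0 to 1); they miss things now and then, are a little off and sometimes report something else, mostly with a low value. They report only what shows in the picture. A call takes as long as a camera call.
- models.find_in(camera, label): "box" ([left, top, right, bottom] in pixels, round what is visible of it).
- models.cut_out(camera, label): "mask" (400x640 bool, what is visible of it) and "box" ([left, top, right, bottom] in pixels, round what is visible of it).
The state is a dict: "time": time; "joint_positions": joint angles; "qd": joint speeds; "effort": joint torques, N m; "tcp_pos": TCP position; "ee_rot": TCP orientation; "wrist_force": force on the tool from outside, world axes, zero at the start; "wrist_torque": the same for the moment, N m; "gripper_width": opening from 0.0 (shut) to 1.0 (fully open).
Only numpy, scipy, OpenCV 4.12 (cv2) and the standard library are available. Lean on these libraries where they do the work, as an engineer would, in place of code of your own. Each camera call takes 0.05 s, during which the arm holds its last target. There are 200 camera calls.

## Working session

There is one attempt and no reset: what is moved stays moved. The work goes in short steps, Python scripts to look and compute and a tool call to move; the robot and the scene stay as the last step left them, time stands still between calls to the robot, and variables do not carry over. Pictures are saved under pics/ and viewed, about 8 in all and at most 12, crops included, and the job is handed in when it is done.

Besides the shell and the picture viewer there is one more tool, called after "Request:" as name(argument=value, ...), one argument or row to a line, values as JSON. carry_out: Moves the arm, as the interface text tells. Its arguments: {"type":"object","properties":{"deltas":{"type":"array"},"claw":{"type":"number"}},"required":["deltas"]}

```bash
mkdir -p pics
cat > h.py <<'E'
import numpy as np, cv2
from plant import ctrl, imaging, models
def world(c,u,v,z=None):
    K=c["K"];P=c["pose"]
    d=np.array([(u-K[0,2])/K[0,0],-(v-K[1,2])/K[1,1],-1.])
    if z is None: return P[:3,:3]@(d*c["range_z"][int(v),int(u)])+P[:3,3]
    w=P[:3,:3]@d; return P[:3,3]+w*(z-P[2,3])/w[2]
def pix(c,p):
    q=c["pose"][:3,:3].T@(np.array(p)-c["pose"][:3,3]); K=c["K"]
    return [K[0,2]+K[0,0]*q[0]/-q[2],K[1,2]+K[1,1]*q[1]/q[2]]
def save(c,n): cv2.imwrite(n,cv2.cvtColor(c["pixels"],cv2.COLOR_RGB2BGR))
E
python3 - <<'E'
from h import *
s=ctrl.sense();print(s)
for n in("scene","side"):
    c=imaging.camera(n);save(c,f"pics/{n}0.png");print(n,c["pose"].round(3).tolist(),c["K"].tolist(),[k for k in c])
    for l in("turntable","scale_ring","index_mark","target_line","dish","cup","canister"):
        r=models.find_in(n,l)
        for d in r[:2]:
            b=d["box"];u,v=(b[0]+b[2])/2,(b[1]+b[3])/2
            print(l,round(d["p"],2),np.round(b),world(c,u,v).round(3))
E
```

```text
{'time': 0.0, 'joint_positions': array([ 1.60723671,  0.50184674, -0.42678567,  1.5514199 ,  0.22084267,
        1.1382958 , -0.21030993]), 'qd': array([-0.00089242, -0.00143915, -0.0013574 ,  0.00041184, -0.00215804,
        0.00060091, -0.0009519 ]), 'effort': array([-4.20571882e-05, -5.66593587e+01, -5.81586555e+00, -2.79121077e+01,
       -6.85475674e-02,  3.07547324e-02,  1.79198009e-04]), 'tcp_pos': array([ 0.14594682, -0.6328319 ,  0.29119097]), 'ee_rot': array([-9.48202378e-04,  9.93575999e-01,  1.13162835e-01, -9.30569722e-05]), 'wrist_force': array([ 0.23023203,  0.17792296, -0.1073274 ]), 'wrist_torque': array([ 0.02056194,  0.00107062, -0.05933299]), 'gripper_width': 1.0007720446878425}
scene [[-0.424, 0.597, -0.681, -0.209], [-0.906, -0.269, 0.328, 0.344], [0.013, 0.756, 0.654, 0.746], [0.0, 0.0, 0.0, 1.0]] [[428.60630046852475, 0.0, 319.2999069133969], [0.0, 428.60630046852475, 201.6490316525014], [0.0, 0.0, 1.0]] ['pixels', 'range_z', 'K', 'pose']
turntable 0.78 [285. 191. 350. 243.] [0.488 0.013 0.029]
scale_ring 0.58 [278. 184. 354. 239.] [0.49  0.016 0.045]
index_ma
[... 367 characters left out ...]
8], [-0.16, 0.502, -0.85, -0.829], [0.008, 0.862, 0.508, 0.511], [0.0, 0.0, 0.0, 1.0]] [[441.32278606871756, 0.0, 320.6350841431354], [0.0, 441.32278606871756, 209.31081940810893], [0.0, 0.0, 1.0]] ['pixels', 'range_z', 'K', 'pose']
turntable 0.73 [275. 182. 362. 236.] [ 0.509 -0.022  0.03 ]
turntable 0.7 [304. 192. 334. 209.] [ 0.513 -0.01   0.044]
scale_ring 0.96 [275. 185. 363. 230.] [ 0.511 -0.025  0.036]
index_mark 0.61 [285. 184. 352. 225.] [ 0.509 -0.027  0.045]
target_line 0.71 [273. 182. 359. 227.] [ 0.504 -0.025  0.044]
dish 0.84 [304. 194. 330. 210.] [ 0.509 -0.015  0.044]
cup 0.89 [254. 144. 282. 178.] [0.416 0.209 0.047]
canister 0.96 [292. 284. 312. 319.] [ 0.38  -0.829  0.511]
```

Run:
```python
from h import *
a=cv2.imread("pics/scene0.png")[140:290,200:460];b=cv2.imread("pics/side0.png")[130:330,230:410]
a=cv2.resize(a,(780,450),interpolation=cv2.INTER_CUBIC)
cv2.imwrite("pics/a.png",a)
c=imaging.camera("wrist");print(c["pose"].round(3).tolist(),c["K"])
```

```text
[[0.224, 0.941, 0.253, 0.215], [-0.975, 0.216, 0.059, -0.618], [0.001, -0.26, 0.966, 0.384], [0.0, 0.0, 0.0, 1.0]] [[342.6085571    0.         320.29762315]
 [  0.         342.6085571  199.26279074]
 [  0.           0.           1.        ]]
```

View pics/a.png

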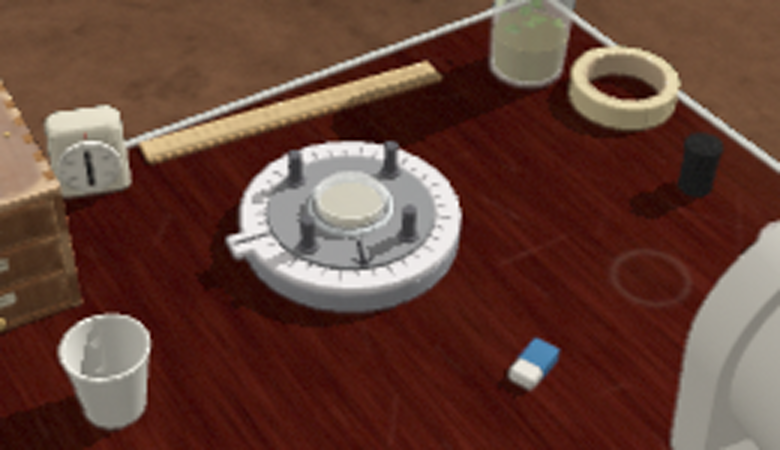

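Request:
carry_out(
  deltas=[
    [31,-33,0,0],
    [31,-33,0,0],
    [31,-33,0,0],
    [31,-33,0,0],
    [31,-33,0,0],
    [31,-33,0,0],
    [31,-33,0,0],
    [31,-33,0,0],
  ],
  claw=0,
)

```text
time: 1.65
tcp_pos: [0.3292, -0.3187, 0.2926]
ee_rot: [0.001, 0.994, 0.113, 0.0]
wrist_force: [1.6, -0.6, 0.2]
gripper_width: 0.354
```

Request:
carry_out(
  deltas=[
    [31,-33,0,0],
    [31,-33,0,0],
    [31,-33,0,0],
    [31,-33,0,0],
    [31,-33,0,0],
    [31,-33,0,0],
    [31,-33,0,0],
    [0,0,0,0],
  ],
)

```text
time: 2.45
tcp_pos: [0.4906, -0.0393, 0.2933]
ee_rot: [-0.002, 0.993, 0.118, 0.002]
wrist_force: [0.2, -0.1, -0.5]
gripper_width: 0.001
```

Run:
```python
from h import *
c=imaging.camera("wrist");save(c,"pics/w1.png");s=ctrl.sense();print(s["time"],s["tcp_pos"],s["ee_rot"],c["pose"].round(3).tolist())
np.savez("w1.npz",**c)
for l in("turntable","scale_ring","index_mark","target_line","dish","cup","canister"):
    for d in models.find_in("wrist",l)[:2]:
        b=d["box"];print(l,round(d["p"],2),np.round(b),world(c,(b[0]+b[2])/2,(b[1]+b[3])/2).round(3))
```

```text
2.5 [ 0.48916974 -0.0425579   0.29269985] [-7.51806828e-04  9.93157840e-01  1.16774045e-01  8.72450391e-04] [[0.234, 0.94, 0.249, 0.559], [-0.972, 0.227, 0.058, -0.024], [-0.001, -0.256, 0.967, 0.386], [0.0, 0.0, 0.0, 1.0]]
turntable 0.57 [218.  70. 352. 213.] [0.52  0.003 0.043]
turntable 0.28 [510. 248. 556. 266.] [ 0.458 -0.295  0.028]
scale_ring 0.84 [184.  49. 374. 231.] [0.52  0.008 0.046]
scale_ring 0.16 [257. 111. 314. 180.] [0.516 0.002 0.043]
index_mark 0.7 [218.  76. 353. 213.] [0.517 0.002 0.045]
target_line 0.88 [187.  50. 373. 227.] [0.522 0.008 0.046]
dish 0.95 [257. 114. 317. 177.] [0.517 0.    0.045]
cup 0.68 [  2. 157.  88. 221.] [0.403 0.254 0.015]
canister 0.79 [510. 247. 557. 267.] [ 0.458 -0.295  0.028]
canister 0.72 [219.  74. 352. 212.] [0.519 0.002 0.045]
```

View pics/w1.png

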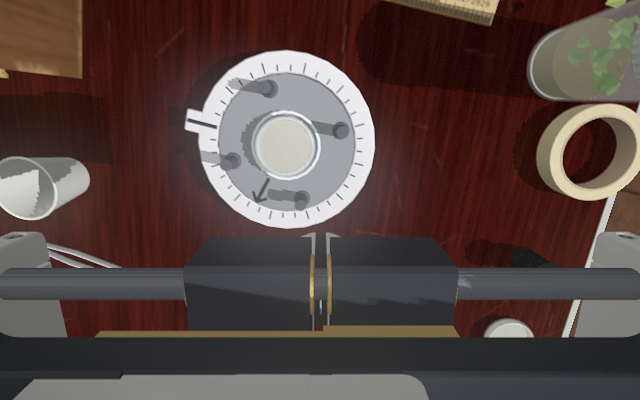

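The wrist picture shows the ring with its tab line around (188–215, 118–127) at the left. The arrow tip is at about (259,202) and the pegs stand at (268,88), (341,130), (232,161), (302,198).

```bash
cat >> h.py <<'E'
def rectify(c,C,z=0.03,R=0.115,S=560):
    # top-down view at height z; pixel (x right = -world y, up = world x)
    g=np.linspace(R,-R,S);X,Y=np.meshgrid(C[0]+g,C[1]+g,indexing="ij")
    P=np.linalg.inv(c["pose"]);K=c["K"]
    q=np.stack([X,Y,0*X+z,0*X+1],-1)@P.T
    u=K[0,2]-K[0,0]*q[...,0]/q[...,2];v=K[1,2]+K[1,1]*q[...,1]/q[...,2]
    return cv2.cvtColor(cv2.remap(c["pixels"],u.astype(np.float32),v.astype(np.float32),cv2.INTER_CUBIC),cv2.COLOR_RGB2BGR)
E
python3 - <<'E'
from h import *
c=dict(np.load("w1.npz"))
# ring outer circle: white mask ellipse
hsv=cv2.cvtColor(c["pixels"],cv2.COLOR_RGB2HSV)
m=((hsv[...,2]>110)&(hsv[...,1]<70)).astype(np.uint8);m[232:]=0;m[:,:180]=0;m[:,385:]=0
m=cv2.morphologyEx(m,cv2.MORPH_CLOSE,np.ones((9,9)));m=cv2.morphologyEx(m,cv2.MORPH_OPEN,cv2.getStructuringElement(2,(41,41)))
k=max(cv2.findContours(m,0,1)[0],key=cv2.contourArea)[:,0]
p=np.array([world(c,u,v,.028)[:2] for u,v in k])
from scipy.optimize import least_squares
f=least_squares(lambda q:np.hypot(*(p-q[:2]).T)-q[2],[.517,0,.09],loss="soft_l1",f_scale=.002);C=f.x;print("centre",C)
C=C[:2]
for n,u,v,z in(("tip",259,202,.03),("tab",190,119,.028),("tab in",215,127,.028),("p",268,88,.06),("p",341,130,.06),("p",232,161,.06),("p",302,198,.06)):
    w=world(c,u,v,z)[:2]-C;print(n,w.round(4),np.hypot(*w).round(4),np.degrees(np.arctan2(w[1],w[0])).round(1))
cv2.imwrite("pics/r1.png",rectify(c,C))
E
```

```text
centre [0.51502038 0.00243031 0.0912194 ]
tip [-0.0664  0.0155] 0.0682 166.9
tab [0.0026 0.1006] 0.1007 88.5
tab in [0.0006 0.0746] 0.0746 89.5
p [0.05   0.0243] 0.0556 25.9
p [ 0.0293 -0.0493] 0.0573 -59.3
p [-0.0233  0.0448] 0.0504 117.5
p [-0.0432 -0.0284] 0.0517 -146.7
```

View pics/r1.png

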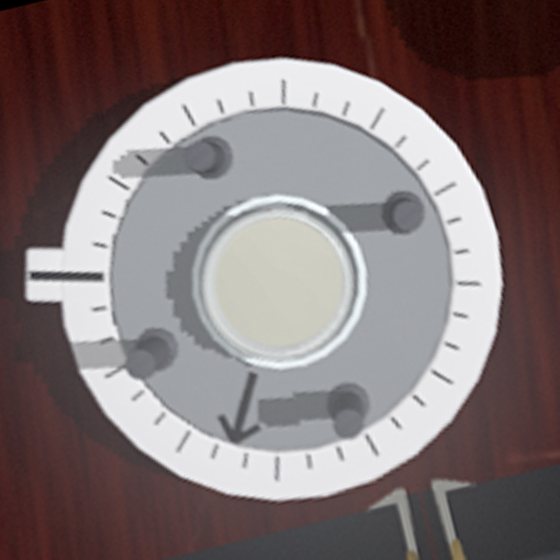

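The arrow is at about 164° and the target line at about 89°, so the plate needs roughly −75° (clockwise). I'll cage the near-right peg at −151° between slightly open fingers, then push it along its arc.

Request:
carry_out(
  deltas=[
    [-20,-21,0,0],
    [0,0,30,-8],
    [0,0,40,-8],
    [0,0,40,0],
    [0,0,35,0],
    [0,0,0,0],
    [0,0,0,0],
  ],
  claw=30,
)

```text
time: 3.55
tcp_pos: [0.4636, -0.0306, 0.1476]
ee_rot: [-0.0, 0.968, 0.25, -0.0]
wrist_force: [0.3, -0.4, 1.4]
gripper_width: 0.322
```

Run:
```python
from h import *
c=imaging.camera("wrist");s=ctrl.sense();print(s["time"],s["tcp_pos"],s["ee_rot"],s["gripper_width"],s["joint_positions"].round(2),pix(c,[.4649,-.0264,.06]),pix(c,[.5156,.0018,.045]))
d=imaging.camera("side");b=d["pixels"][120:270,220:420]
im=np.vstack([c["pixels"],cv2.copyMakeBorder(cv2.resize(b,(267,200),interpolation=2),0,0,0,373,0)]);save(dict(pixels=im),"pics/w2.png")
```

```text
3.6 [ 0.46462915 -0.03063677  0.14853815] [2.10446564e-04 9.68225925e-01 2.50075893e-01 7.49480063e-04] 0.32370177121039806 [ 0.65  0.47 -0.76  2.11  0.48  0.74 -1.49] [np.float64(312.99900513634185), np.float64(230.86437726096568)] [np.float64(312.66235719945576), np.float64(123.07910340882525)]
```

View pics/w2.png

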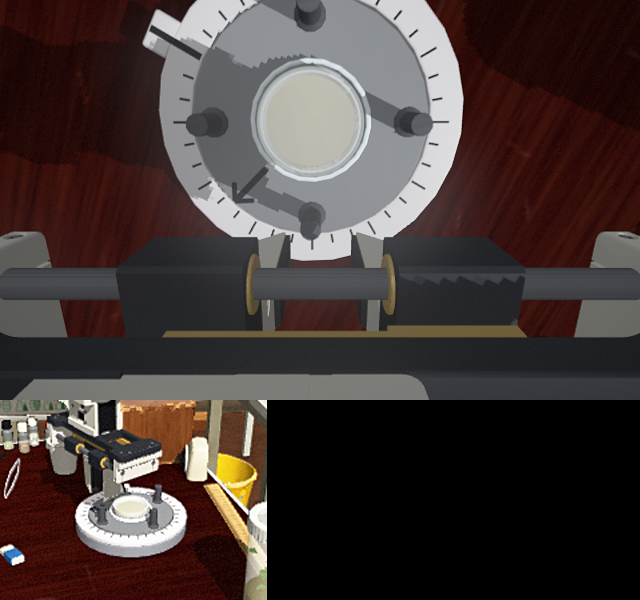

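Peg top shows at about (312,233), against (313,231) predicted, and both fingers straddle it. I'll nudge over and go down.

Request:
carry_out(
  deltas=[
    [2,-3,0,0],
    [0,0,20,0],
    [0,0,20,0],
    [0,0,0,0],
  ],
)

```text
time: 4.05
tcp_pos: [0.4635, -0.027, 0.1069]
ee_rot: [-0.0, 0.968, 0.25, -0.001]
wrist_force: [-0.1, 0.9, 0.5]
gripper_width: 0.328
```

Run:
```python
from h import *
c=imaging.camera("wrist");s=ctrl.sense();print(s["time"],s["tcp_pos"],s["ee_rot"],s["wrist_force"],pix(c,[.4649,-.0264,.06]))
# angles from the earlier close picture picks need its pose: re-derive here
C=np.array([.5156,.0018]); cv2.imwrite("pics/r2.png",np.hstack([cv2.resize(rectify(c,C),(400,400)),cv2.resize(cv2.cvtColor(c["pixels"],4),(400,250)) if 0 else np.zeros((400,1,3),np.uint8)]));save(c,"pics/w3.png")
# plan arc: TCP on arc, per-row deltas in tool frame
q=s["ee_rot"];a0=np.degrees(2*np.arctan2(q[2],q[1]));r=s["tcp_pos"][:2]-C;print("toolx ang",a0,"r",np.hypot(*r),np.degrees(np.arctan2(r[1],r[0])))
```

```text
4.1 [ 0.46403863 -0.02672261  0.10769961] [ 5.49193738e-05  9.68116993e-01  2.50498445e-01 -1.20580964e-04] [-0.722787    0.47164073  0.79540423] [np.float64(318.6206602846033), np.float64(266.3277565792917)]
toolx ang 29.01401930987116 r 0.058924645933061695 -151.04959722116897
```

View pics/w3.png

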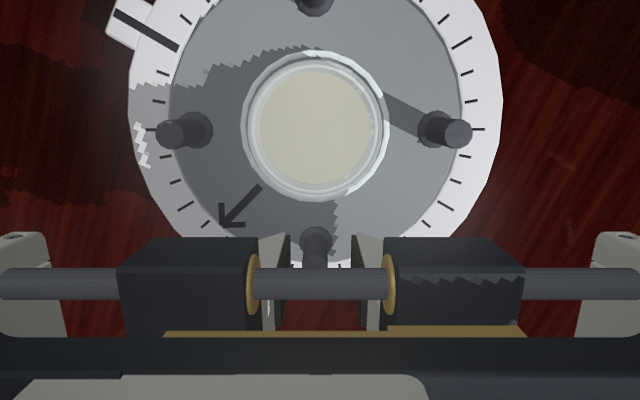

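Arrow tip at about (222,226) and tab line at (115–178, 10–50). The peg foot at (315,240) sits between the fingers. I'll push clockwise along the arc.

Request:
carry_out(
  deltas=[
    [0.3,-6.2,0,6],
    [0.3,-6.2,0,6],
    [0.3,-6.2,0,6],
    [0.3,-6.2,0,6],
    [0.3,-6.2,0,6],
    [0.3,-6.2,0,6],
    [0.3,-6.2,0,6],
    [0.3,-6.2,0,6],
  ],
)

```text
time: 4.9
tcp_pos: [0.4593, 0.0204, 0.1086]
ee_rot: [0.001, 0.986, -0.168, -0.0]
wrist_force: [-4.0, -3.2, 0.7]
gripper_width: 0.328
```

Request:
carry_out(
  deltas=[
    [0.3,-6.2,0,6],
    [0.3,-6.2,0,6],
    [0,0,0,0],
    [0,0,0,0],
  ],
)

```text
time: 5.3
tcp_pos: [0.4657, 0.0328, 0.1084]
ee_rot: [-0.0, 0.964, -0.266, 0.001]
wrist_force: [-0.8, -0.2, -0.6]
gripper_width: 0.329
```

Run:
```python
from h import *
c=imaging.camera("wrist");s=ctrl.sense();np.savez("w4.npz",**c)
C=np.array([.5156,.0018]);save(c,"pics/w4.png")
q=s["ee_rot"];r=s["tcp_pos"][:2]-C;print(s["time"],s["tcp_pos"],s["wrist_force"],s["joint_positions"].round(2),"toolx",np.degrees(2*np.arctan2(q[2],q[1])),"r",np.hypot(*r),np.degrees(np.arctan2(r[1],r[0])))
```

```text
5.35 [0.46573147 0.03265139 0.10820546] [ 0.67370368 -0.68288135  0.76091889] [ 0.24  0.47 -0.43  2.13  0.34  0.6  -2.55] toolx -30.840616298775515 r 0.05864024809604312 148.25680738385617
```

View pics/w4.png

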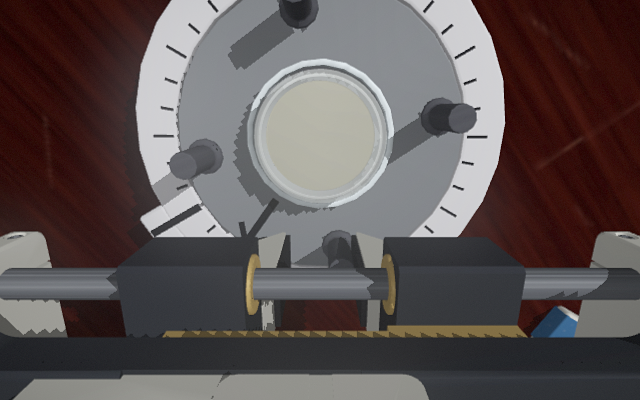

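Run:
```python
from h import *
c=dict(np.load("w4.npz"))
C=np.array([.5156,.0018])
for n,u,v,z in(("shaft in",277,201,.03),("tip-ish",247,238,.03),("tab out",151,232,.028),("tab in",199,206,.028),("dishC",322,132,.045),("pegfoot L",206,156,.034),("pegfoot R",438,117,.034),("peg far foot",298,13,.034),("peg near",337,245,.034)):
    w=world(c,u,v,z)[:2]-C;print(n,w.round(4),np.hypot(*w).round(4),np.degrees(np.arctan2(w[1],w[0])).round(1))
```

```text
shaft in [-0.018   0.0373] 0.0414 115.8
tip-ish [-0.027   0.0621] 0.0677 113.5
tab out [0.0018 0.1052] 0.1052 89.0
tab in [0.0003 0.0745] 0.0745 89.7
dishC [ 0.0011 -0.0011] 0.0015 -44.4
pegfoot L [0.0195 0.0538] 0.0572 70.0
pegfoot R [-0.0217 -0.0514] 0.0558 -112.9
peg far foot [ 0.0501 -0.018 ] 0.0532 -19.7
peg near [-0.0535  0.0223] 0.0579 157.4
```

Joint 7 sits at −2.55, close to its limit. I'll turn the tool back 8° and finish the push by shifting only. The arrow is at about 114° and needs about 24° more.

Request:
carry_out(
  deltas=[
    [0,0,0,-8],
    [0.6,-4,0,0],
    [0.8,-4,0,0],
    [1,-4,0,0],
    [1,-4,0,0],
    [1,-3,0,0],
    [0,0,0,0],
  ],
)

```text
time: 6.05
tcp_pos: [0.4769, 0.049, 0.1072]
ee_rot: [-0.0, 0.98, -0.199, 0.0]
wrist_force: [-0.6, -0.8, 0.6]
gripper_width: 0.329
```

```bash
cat > look.py <<'E'
import sys
from h import *
n=sys.argv[1]
c=imaging.camera("wrist");s=ctrl.sense();np.savez(n+".npz",**c)
C=np.array([.5156,.0018]);save(c,f"pics/{n}.png")
q=s["ee_rot"];r=s["tcp_pos"][:2]-C;print(s["time"],s["tcp_pos"],s["wrist_force"],s["joint_positions"].round(2),"toolx",np.degrees(2*np.arctan2(q[2],q[1])),"r",np.hypot(*r),np.degrees(np.arctan2(r[1],r[0])))
for a in(70,105):print(a,pix(c,[C[0]+a/1000*np.cos(np.radians(89.3)),C[1]+a/1000*np.sin(np.radians(89.3)),.029]))
E
python3 look.py w5
```

```text
6.1 [0.47704616 0.0489201  0.10732841] [ 1.42375076e-04 -8.41534718e-01  2.22862293e-01] [ 0.23  0.5  -0.46  2.1   0.37  0.62 -2.46] toolx -22.974018577419375 r 0.060882694493460406 129.2901518921513
70 [np.float64(248.02921937615503), np.float64(194.40653202475318)]
105 [np.float64(187.60332909124793), np.float64(218.98355267483942)]
```

View pics/w5.png

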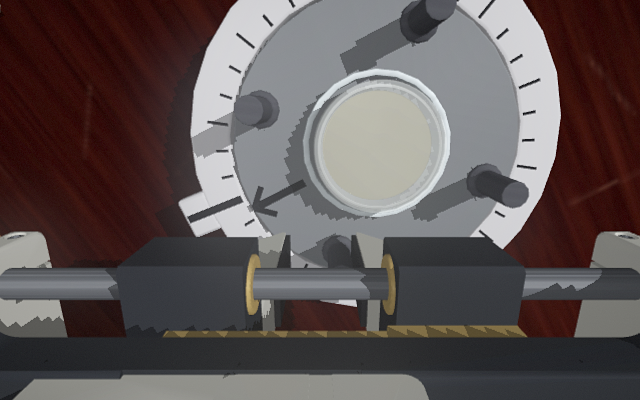

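Run:
```python
from h import *
c=dict(np.load("w5.npz"))
C=np.array([.5156,.0018])
for n,u,v,z in(("shaft in",304,183,.03),("tip",253,209,.03),("tab out",189,220,.028),("tab in",241,199,.028),("dishC",382,147,.045)):
    w=world(c,u,v,z)[:2]-C;print(n,w.round(4),np.hypot(*w).round(4),np.degrees(np.arctan2(w[1],w[0])).round(1))
im=cv2.cvtColor(c["pixels"],4)[150:250,170:320];cv2.imwrite("pics/c5.png",cv2.resize(im,None,fx=4,fy=4,interpolation=2))
```

```text
shaft in [-0.0047  0.041 ] 0.0413 96.6
tip [-0.007   0.0708] 0.0711 95.6
tab out [0.0004 0.1051] 0.1051 89.8
tab in [-0.0001  0.0747] 0.0747 90.1
dishC [-0.0005  0.0002] 0.0006 160.9
```

Request:
carry_out(
  deltas=[
    [1,-2.5,0,0],
    [1,-2.5,0,0],
    [0,0,0,0],
  ],
)

```text
time: 6.4
tcp_pos: [0.4804, 0.0523, 0.1073]
ee_rot: [-0.0, 0.98, -0.199, 0.0]
wrist_force: [-0.4, -1.2, 0.1]
gripper_width: 0.328
```

```bash
python3 look.py w6
python3 - <<'E'
import cv2
cv2.imwrite("pics/c6.png",cv2.resize(cv2.imread("pics/w6.png")[130:240,170:350],None,fx=4,fy=4,interpolation=2))
E
```

```text
6.45 [0.48048183 0.05231535 0.10728863] [-0.5204169  -0.92486817 -0.37695108] [ 0.22  0.5  -0.46  2.09  0.37  0.63 -2.47] toolx -22.98665994836239 r 0.06152305335987554 124.80695133884522
70 [np.float64(256.69252455619), np.float64(198.10388142744173)]
105 [np.float64(196.2689426608334), np.float64(222.57358086262357)]
```

View pics/c6.png

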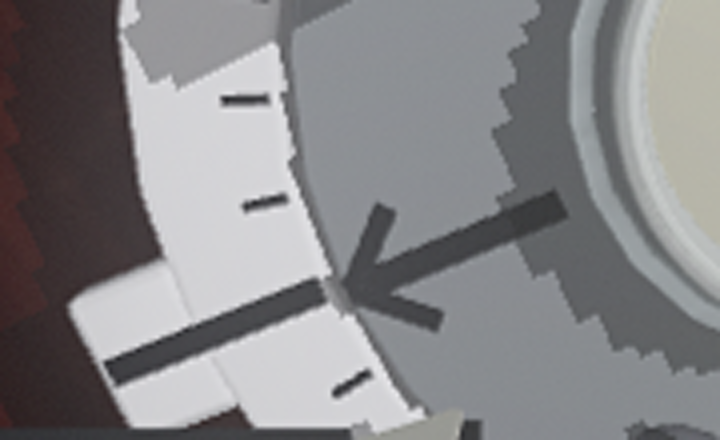

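Run:
```python
from h import *
c=dict(np.load("w6.npz"))
C=np.array([.5156,.0018])
for n,u,v,z in(("shaft in",560,203,.03),("shaft mid",455,248,.03),("tip",345,293,.03),("tab out",112,374,.028),("tab in",323,291,.028)):
    w=world(c,170+u/4-.4,130+v/4-.4,z)[:2]-C;print(n,w.round(4),np.hypot(*w).round(4),np.degrees(np.arctan2(w[1],w[0])).round(2))
```

```text
shaft in [-0.0011  0.0411] 0.0411 91.48
shaft mid [-0.0012  0.0557] 0.0557 91.23
tip [-0.0011  0.0712] 0.0712 90.87
tab out [0.0006 0.105 ] 0.105 89.68
tab in [-0.0001  0.0743] 0.0743 90.06
```

About 0.8° is left, roughly 0.8 mm at the peg.

Request:
carry_out(
  deltas=[
    [0.3,-0.8,0,0],
    [0,0,0,0],
    [0,0,0,0],
  ],
)

```text
time: 6.75
tcp_pos: [0.4808, 0.0526, 0.1073]
ee_rot: [-0.0, 0.98, -0.199, 0.0]
wrist_force: [-1.6, -0.6, 0.6]
gripper_width: 0.326
```

```bash
python3 look.py w7
python3 - <<'E'
import cv2
cv2.imwrite("pics/c7.png",cv2.resize(cv2.imread("pics/w7.png")[130:240,170:350],None,fx=4,fy=4,interpolation=2))
E
```

```text
6.8 [0.48077199 0.05260431 0.10727913] [-1.69752753 -0.63453124  0.62229444] [ 0.22  0.5  -0.46  2.09  0.37  0.63 -2.47] toolx -23.00691879378924 r 0.06159600793395072 124.43190953759202
70 [np.float64(257.39563238158064), np.float64(198.48627855849537)]
105 [np.float64(196.97795389087986), np.float64(222.96189776084185)]
```

View pics/c7.png

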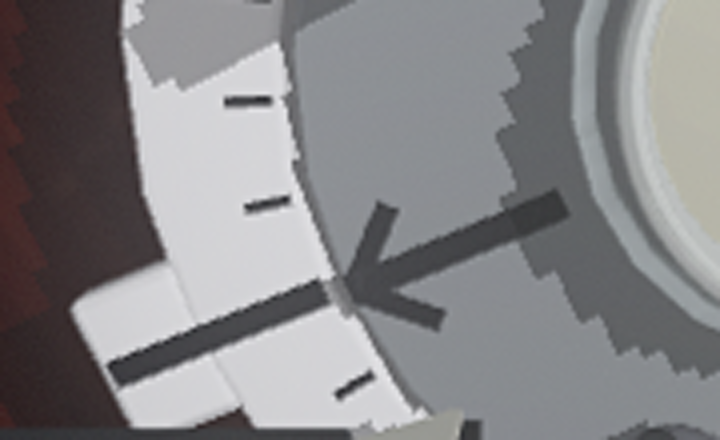

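Request:
carry_out(
  deltas=[
    [0.3,-0.9,0,0],
    [0,0,0,0],
    [0,0,0,0],
  ],
)

```text
time: 7.1
tcp_pos: [0.4814, 0.0533, 0.1072]
ee_rot: [0.0, 0.98, -0.199, 0.0]
wrist_force: [-0.7, -1.2, 1.0]
gripper_width: 0.326
```

```bash
python3 look.py w8
python3 - <<'E'
from h import *
# automatic: dark-line centres along rectified arcs, for w6,w7,w8
from scipy.ndimage import map_coordinates
C=np.array([.5146,.0018])
def prof(c,r,z):
    a=np.radians(np.arange(84,96,.05));P=np.array([pix(c,[C[0]+r*np.cos(t),C[1]+r*np.sin(t),z]) for t in a])
    g=map_coordinates(cv2.cvtColor(c["pixels"],cv2.COLOR_RGB2GRAY).astype(float),[P[:,1],P[:,0]],order=1)
    w=np.clip((np.median(g)*.5+g.min()*.5)-g,0,None);return np.degrees((a*w).sum()/w.sum())
for n in("w6","w7","w8"):
    c=dict(np.load(n+".npz"))
    print(n,"arrow",[round(prof(c,r,.03),2) for r in(.048,.050,.052,.054,.056)],"tab",[round(prof(c,r,.028),2) for r in(.078,.083,.088,.095,.1)])
E
```

```text
7.15 [0.48138303 0.05328726 0.10724139] [-1.54372852 -0.93434442  1.1703575 ] [ 0.22  0.51 -0.46  2.09  0.37  0.63 -2.47] toolx -23.009173533598524 r 0.061820217860588264 123.6068793132284
70 [np.float64(259.12643366880553), np.float64(198.99941096263726)]
105 [np.float64(198.6874392633594), np.float64(223.45702124531405)]
w6 arrow [np.float64(90.12), np.float64(90.13), np.float64(90.14), np.float64(90.16), np.float64(90.17)] tab [np.float64(89.09), np.float64(89.03), np.float64(89.05), np.float64(90.55), np.float64(91.05)]
w7 arrow [np.float64(89.63), np.float64(89.76), np.float64(89.76), np.float64(89.77), np.float64(89.8)] tab [np.float64(89.01), np.float64(89.04), np.float64(89.07), np.float64(90.55), np.float64(91.25)]
w8 arrow [np.float64(88.87), np.float64(88.79), np.float64(88.77), np.float64(88.87), np.float64(88.84)] tab [np.float64(89.09), np.float64(88.99), np.float64(89.07), np.float64(90.65), np.float64(91.33)]
```

The arrow measures 88.8° and the line 89.05°, within about 0.3°. Now I'll back off 5 mm and lift.

Request:
carry_out(
  deltas=[
    [0,2.5,0,0],
    [0,2.5,0,0],
    [0,0,0,0],
    [0,0,-15,0],
    [0,0,-25,0],
    [0,0,-40,0],
    [0,0,-40,0],
    [-25,0,-40,0],
  ],
)

```text
time: 7.95
tcp_pos: [0.4585, 0.0577, 0.2692]
ee_rot: [-0.001, 0.98, -0.201, 0.001]
wrist_force: [0.6, 0.0, 0.7]
gripper_width: 0.327
```

Request:
carry_out(
  deltas=[
    [0,0,0,0],
    [0,0,0,0],
  ],
)

```text
time: 8.15
tcp_pos: [0.4569, 0.0585, 0.2683]
ee_rot: [0.0, 0.98, -0.199, 0.002]
wrist_force: [-0.2, -0.2, 0.5]
gripper_width: 0.327
```

```bash
python3 look.py w9
python3 - <<'E'
from h import *
from scipy.ndimage import map_coordinates
def line(c,C,rs,z,lo=84.5,hi=95):
    out=[]
    G=cv2.cvtColor(c["pixels"],cv2.COLOR_RGB2GRAY).astype(float)
    for r in rs:
        y=np.arange(-.0045,.0045,.0001);P=np.array([pix(c,[C[0]+t,C[1]+r,z]) for t in y])
        g=map_coordinates(G,[P[:,1],P[:,0]],order=1);w=np.clip((np.median(g)*.5+g.min()*.5)-g,0,None);out.append(((y*w).sum()/w.sum()*1e3))
    return np.polyfit(rs*1000,out,1),np.round(out,2)
C=np.array([.5156,.0018])
cs=[("wrist",dict(np.load("w9.npz")))]+[(n,imaging.camera(n)) for n in("scene","side")]
for n,c in cs:
    A=line(c,C,np.arange(.046,.057,.002),.03);T=line(c,C,np.arange(.076,.09,.002),.028)
    print(n,"arrow",A,"tab",T,"at r=70:",np.polyval(A[0],70),np.polyval(T[0],70))
t=cv2.resize(cv2.cvtColor(rectify(cs[0][1],C),4)if 0 else rectify(cs[0][1],C,R=.112,S=520),(520,520))
b=cv2.resize(cv2.cvtColor(cs[1][1]["pixels"],4)[170:250,265:365],(275,220),interpolation=2)
d=cv2.resize(cv2.cvtColor(cs[2][1]["pixels"],4)[170:250,265:365],(275,220),interpolation=2)
cv2.imwrite("pics/f.png",np.hstack([t,cv2.copyMakeBorder(np.vstack([b,d]),0,80,0,0,0)]))
E
```

```text
8.2 [0.45637409 0.05814573 0.26708954] [-0.05082971 -0.96177571  0.25726596] [ 0.35  0.2  -0.6   2.03  0.14  0.95 -2.29] toolx -23.007587157311907 r 0.08174686198360374 136.42758375424887
70 [np.float64(282.3585334605845), np.float64(130.96420320110695)]
105 [np.float64(249.0860103385698), np.float64(145.03212905306935)]
wrist arrow (array([ 0.02207984, -0.85260592]), array([0.23, 0.09, 0.27, 0.33, 0.33, 0.39])) tab (array([ 0.01486085, -0.60305974]), array([0.49, 0.54, 0.64, 0.62, 0.66, 0.66, 0.69])) at r=70: 0.6929831521794823 0.43719993287347814
scene arrow (array([ 0.07286516, -3.97204316]), array([-0.97, -0.53, -0.21,  0.42,  0.38, -0.62])) tab (array([ 0.05712962, -4.73178951]), array([-0.71, -0.57,  0.1 ,  0.64,  0.38, -0.1 , -0.05])) at r=70: 1.1285177488493647 -0.7327158954083122
side arrow (array([ 0.03168893, -3.70942612]), array([-2.56, -2.15, -1.82, -1.86, -1.95, -2.22])) tab (array([ 0.08749783, -8.91090507]), array([-2.13, -2.15, -1.99, -1.79, -1.57, -1.35, -1.17])) at r=70: -1.4912010324252876 -2.7860572256363625
```

View pics/f.png

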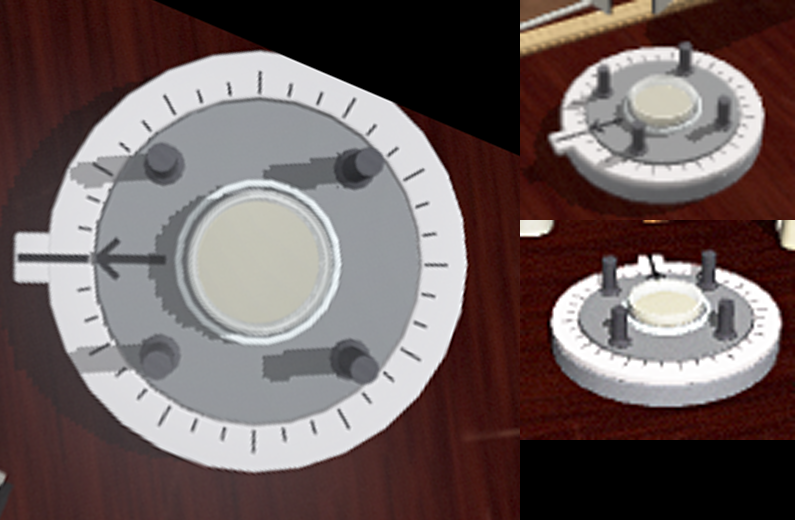

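The rectified picture shows the arrow (95–165, 259) in line with the tab line (18–88, 258). The wrist fit puts them 0.26 mm (about 0.2°) apart, and the hand is well clear.

```bash
python3 -c "
from plant import ctrl
print(ctrl.hand_in())"
```

```text
the job is handed in; nothing more can be done
None
```

The arrow now lines up with the long line on the tab, the hand is clear, and the job is handed in. I took the plate about 75° clockwise by pushing one peg with a fingertip. I then backed off 5 mm and lifted to about 0.27 m, with about 8 s used on the robot's clock.

- **Alignment:** the last wrist-camera fit puts the arrow about 0.26 mm (0.2°) from the target line at 70 mm radius, with nearly the same slope. The picture taken just before the hand came away agreed, at about 0.2–0.3°.
- **Scene and side cameras:** their line fits disagreed (differences of 1.3–1.9 mm). Their points are too scattered at that distance, so I did not use them; the pictures themselves look aligned.
- **Dish, cup and canister:** the dish still looks centred in its holder in the final picture. The arm was never moved near the cup or canister, but I took no last picture of those two.
- **Forces and joints:** the wrist force stayed around 5 N at most in the readings I took. Joint 7 came close to its limit (−2.55 of −2.57), so I turned the tool back 8° and finished the push by shifting only.

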